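# Fold the crate's inner flaps and hold its lid half open

### The arm

A 6-joint arm with a two-finger parallel gripper is mounted at the origin on the work surface. World frame = base frame: x ahead of the robot, y to its left, z up, the work surface at z = 0. Lengths are in mm, angles in rad, forces in N, time in s.
With the tool pointing down it reaches from about 350 to 875 mm from the base axis. Payload 4.2 kg.
Tool frame: the origin (TCP) lies on the mounting face of the last link; the fingertips stand 173 mm ahead of it and the grasp point (between the pads) lies 155 mm ahead of it; z points along the fingers, y is the line along which they close (so a half turn about z gives the same grasp; the last joint's range is limited). The gripper opens to 85 mm and grips with 20 to 120 N. Pads are 22 mm wide; open, the fingers measure 114 mm over their backs; the gripper's body (76 mm by 85 mm) begins 54 mm behind the grasp point. The pads swing forward as they close: fully open they stand 13 mm farther back than shut.
Start: joints at [1.542, 0.385, 0.008, 0, -1.194, -0.259], TCP at [177.37, 599.283, 404.712] pointing down, gripper open.
Joint ranges: [-3.14, 3.14], [-1.21, 2.06], [-1.07, 1.41], [-3.16, 2.05], [-2.99, -0.16], [-3.1, 3.1]. Speed limits (rad/s): [2.79, 2.79, 3.14, 3.14, 3.14, 3.14].

### API

Orientations are given as a unit quaternion [x, y, z, w].
In Python, from bench import arm gives the robot as it stands. The module is installed in compiled form; this text tells all that it offers.
- The arm moves only by the tool move_arm, never from a script. Its arguments are lists of equal length, an entry for each row: "fingers": the finger opening in mm, from 0 to 85.4; "travel": the shift along the tool's x, y, z in mm, a list of three; "dr": the turn, a rotation vector about the tool's x, y, z in rad, a list of three. A call has 1 to 10 rows; each row is the pose to reach, as a shift and turn from the pose commanded when the call began, along the tool's axes at that moment; what a row does not reach only later rows make up. A row lasts 1/10 s, in which the tool goes at most 50 mm and 8.59 degrees, less where a joint would pass 70% of its speed; a pose out of reach is approached as far as the arm can. A call with a gripper value outside its range is refused whole. The fingers move at their own pace and stop on an object; the grip force is fixed at half the most. Time passes only in rows, so rows that repeat a pose let the fingers close. It gives the time, the measured TCP pose, the force, the opening and the grip force at its end, in the units of the state.
- arm.read_state(): the state, without advancing time (a new reading comes with each control period).
- arm.get_image(name): name is "side" or "top" or "wrist"; returns the picture (400x640x3 uint8, red, green, blue); there is no depth.
- arm.camera_model(name): a dict with "intrinsics" (3x3 intrinsics, pixels), "pose" (4x4, takes a point from camera to world coordinates). Camera axes: x right, y up, looking along -z (the intrinsics and any distortion apply to the point x, -y, -z); pixel columns grow to the right and rows downward; lengths in mm; the calibration is good to about 2 mm. A picture is of the moment at which its call begins: read the wrist's pose just before it. camera_model takes no time and is no camera call; for the wrist camera it gives the pose at the moment of the call.
- arm.job_done(): hands the job in; it is judged then, once.
The state is a dict: "clock": time; "joints": joint angles; "joint_vel": joint speeds; "joint_efforts": joint torques, N m; "position": TCP position; "ee_rot": TCP orientation; "contact_force": force on the tool from outside, world axes, zero at the start; "wrist_torque": the same for the moment, N m; "gripper_width": finger opening in mm; "grasp_force": force on a finger pad.
Only numpy, scipy, OpenCV 4.12 (cv2) and the standard library are available. Lean on these libraries where they do the work, as an engineer would, in place of code of your own. Each camera call takes 0.05 s, during which the arm holds its last target. There are 200 camera calls.

### The job

The crate with the plaster pattern is packed: fold its two cardboard inner flaps down flat, the short one first and then the long one over it. Then bring the standing wooden lid forward and hold it open at 60 degrees above its closed position so that I can screw on a lid stay; the lid falls if let go, so do not let it drop, and finish while still holding it there. Leave the things lying around on the bench where they are.

Things in the scene. Friction and masses are not known exactly. Their poses are not given: they have to be found in the camera images.
- crate: Plywood crate, fixed to the bench, 200 (x) by 170 (y) by 112 mm high, open top; the white plaster pattern inside stays below 85 mm. Origin: centre of its underside, on the bench. x points away from the robot to the wall with the lid's hinge, y to the left, z up. Walls 9 mm thick: front and back 112 mm high, right (-y) 100 mm, left (+y) 106 mm.
- short_flap (a joint): Angle of the short cardboard flap, hinged on top of the crate's right (-y) wall: 0 = folded flat inward, 1.57 = upright, up to 2.4 = leaning outward; starts at 1.65 to 2.2. 70 mm from hinge to free edge, 174 mm wide, 4 mm thick, about 30 g; its stiff crease makes it stay at any angle where it is left.
- short_flap_edge (a point): Middle of the short flap's free edge. In its own axes the flap extends from here to the hinge along -y.
- short_flap_hinge (a point): Middle of the short flap's hinge line, on the outer top edge of the right wall: at (0, -85, 100) mm in the crate's axes; the hinge line runs along the crate's x.
- long_flap (a joint): Angle of the long cardboard flap, hinged on top of the crate's left (+y) wall: 0 = folded flat inward, just above the short flap, 1.57 = upright, up to 2.4 = leaning outward; starts at 1.65 to 2.2. 115 mm from hinge to free edge, 174 mm wide, 4 mm thick, about 30 g; stays at any angle where it is left.
- long_flap_edge (a point): Middle of the long flap's free edge. In its own axes the flap extends from here to the hinge along +y.
- long_flap_hinge (a point): Middle of the long flap's hinge line, on the outer top edge of the left wall: at (0, 85, 106) mm in the crate's axes; the hinge line runs along the crate's x.
- lid (a joint): Opening angle of the plywood lid: 0 = closed and level, 1.047 (60 degrees) = wanted, 1.57 = upright, 1.95 = stop, leaning back. Starts at 1.47 to 1.67, where hinge friction keeps it standing; below about 1.35 it falls shut, beyond 1.79 it falls back. A flat board 200 mm from hinge to free edge, 170 mm wide, 9 mm thick, about 0.2 kg; hinge line along the crate's y.
- lid_edge (a point): Middle of the lid's free edge, at half the board's thickness. The lid's own x axis points from the free edge to the hinge, z out of its upper (outer) face, y along the edge.
- lid_hinge (a point): Middle of the lid's hinge line, at the top of the crate's back wall, on the lid's underside: at (100, 0, 112.5) mm in the crate's axes. The lid's board runs from here 200 mm along the lid's -x and 9 mm along its +z.
- tub: Bystander: open grey plastic tub, 120 mm across at the rim, 110 mm high, loose on the bench to the right of the crate. Origin: centre of its underside.
- glove_box: Bystander: small cardboard box 120 by 100 by 70 mm, loose on the bench to the right of the crate. Origin: centre of its underside.
- hammer: Bystander: hammer with a wooden handle lying on the bench to the left of the crate; 260 mm long, head 88 mm wide, 26 mm high. Origin: at bench level, mid-length; its handle points to its own -x.
- brush: Bystander: flat brush with a wooden handle lying on the bench near the robot, to the right; 200 mm long, 42 mm wide, 20 mm high. Origin: at bench level, mid-length; its handle points to its own -x.

How it is judged:
By the outcome, as a careful person would: the job done as asked, in the order asked, and still so for the second after the job is handed in, while the arm keeps its last pose, push and grip.
It also fails if it takes over 69 s, if anything falls off the work surface, if the arm or the gripper's body presses on something with over 40 N, if the wrist force passes 120 N, or if a joint passes its speed limit or range.

## Working session

There is one attempt and no reset: what is moved stays moved. The work goes in short steps, Python scripts to look and compute and a tool call to move; the robot and the scene stay as the last step left them, time stands still between calls to the robot, and variables do not carry over. Pictures are saved under pics/ and viewed, at most 10 in all, crops included, and the job is handed in when it is done.

Besides the shell and the picture viewer there is one more tool, called after "Request:" by a JSON object that holds its "op" and its "data", one argument or row to a line. move_arm: Moves the arm, as the interface text tells. Its arguments: {"type":"object","properties":{"fingers":{"type":"array","items":{"type":"number"}},"travel":{"type":"array","items":{"type":"array","items":{"type":"number"}}},"dr":{"type":"array","items":{"type":"array","items":{"type":"number"}}}},"required":["fingers","travel","dr"]}

```bash
mkdir -p pics
python3 - <<'E'
from bench import arm
import cv2,numpy as np
for n in("side","top"):
    cv2.imwrite(f"pics/{n}0.png",arm.get_image(n)[:,:,::-1]); m=arm.camera_model(n)
    print(n,{k:np.round(v,3).tolist() if k!='x' else 0 for k,v in m.items()})
print(arm.read_state())
E
```

```text
side {'intrinsics': [[515.104, 0.0, 313.111], [0.0, 515.104, 194.096], [0.0, 0.0, 1.0]], 'pose': [[0.669, 0.508, -0.543, -239.398], [-0.743, 0.44, -0.504, -686.342], [-0.017, 0.741, 0.672, 1022.662], [0.0, 0.0, 0.0, 1.0]]}
top {'intrinsics': [[409.341, 0.0, 317.71], [0.0, 409.341, 203.344], [0.0, 0.0, 1.0]], 'pose': [[-0.001, 0.986, -0.17, 287.103], [-1.0, -0.001, -0.004, 1.988], [-0.004, 0.17, 0.986, 1247.587], [0.0, 0.0, 0.0, 1.0]]}
{'clock': 0.1, 'joints': array([ 1.54161234e+00,  3.85458725e-01,  6.78878355e-03, -4.29705447e-04,
       -1.19395491e+00, -2.58635518e-01]), 'joint_vel': array([ 0.00200776, -0.00089974,  0.00369296,  0.00308592, -0.00104277,
       -0.00058015]), 'joint_efforts': array([-3.56566188e-04, -3.93320239e+01,  1.88929778e+01,  4.19794723e+00,
       -2.57869862e-03,  4.84220493e-06]), 'position': array([177.30865022, 599.14061069, 403.75435753]), 'ee_rot': array([ 9.89651049e-01, -1.43491899e-01, -9.37319198e-05,  9.31115261e-04]), 'contact_force': array([-0.20400816,  1.00688602,  0.45186114]), 'wrist_torque': array([-0.0389573 , -0.0218917 ,  0.01680703]), 'grasp_force': 0.0, 'gripper_width': 85.36317870929688}
```

View pics/side0.png

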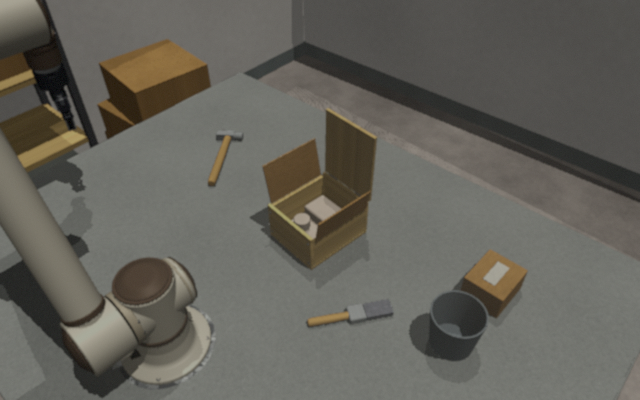

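View pics/top0.png

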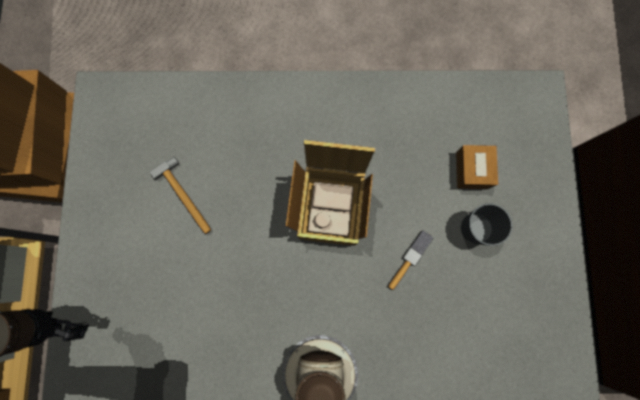

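The lid stands at the back of the crate, around top pixel (340,158). The long flap leans out on the left (295,195), and the short flap on the right (366,205). I'll zoom in to get corners.

Run:
```python
import cv2,numpy as np
a=cv2.imread("pics/top0.png")[130:255,270:390]; b=cv2.imread("pics/side0.png")[100:270,255:385]
a=cv2.resize(a,(400,417),interpolation=cv2.INTER_CUBIC) # 3.333
b=cv2.resize(b,(390,510),interpolation=cv2.INTER_CUBIC) # 3
c=np.zeros((510,790,3),np.uint8); c[:417,:400]=a; c[:,400:]=b
cv2.imwrite("pics/crop0.png",c)
```

```text
(no output)
```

View pics/crop0.png

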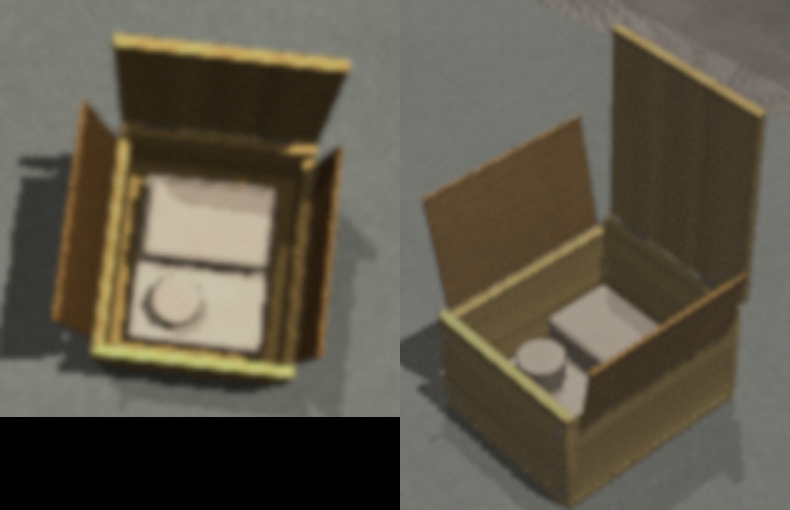

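```bash
cat > h.py <<'E'
import numpy as np
from scipy.spatial.transform import Rotation as R
from bench import arm
def proj(n,P):
    m=arm.camera_model(n);T=np.linalg.inv(m["pose"]);p=T[:3,:3]@np.asarray(P)+T[:3,3]
    u=m["intrinsics"]@np.array([p[0],-p[1],-p[2]]);return u[:2]/u[2]
def pts(a_s,a_l,a_d):
    c,s=np.cos,np.sin;d={}
    for k,e in(("b",1),("f",-1)):
        d["S"+k]=(87*e,-85+70*c(a_s),100+70*s(a_s)); d["L"+k]=(87*e,85-115*c(a_l),106+115*s(a_l))
    for k,e in(("l",1),("r",-1)):
        d["D"+k]=(100-200*c(a_d)+4.5*s(a_d),85*e,112.5+200*s(a_d)+4.5*c(a_d)); d["F"+k]=(-100,85*e,112)
    d["fb"]=(-100,-85,0);d["bb"]=(100,-85,0);return d
def w(p,x,y,yaw): return R.from_euler('z',yaw).apply(p)+[x,y,0]
def tool(P): # world target TCP -> travel from measured pose
    s=arm.read_state();return R.from_quat(s["ee_rot"]).inv().apply(np.asarray(P)-s["position"])
E
python3 - <<'E'
from h import *
from scipy.optimize import least_squares
t=dict(Fl=(95,352),Fr=(294,376),Dl=(116,40),Dr=(349,66),Lb=(83,104),Lf=(55,320),Sb=(340,150),Sf=(320,357))
s=dict(Fl=(443,315),Fr=(570,418),fb=(570,503),bb=(735,400),Dl=(616,30),Dr=(763,115),Lb=(579,118),Lf=(425,200),Sb=(744,275),Sf=(590,375))
ob=[("top",k,np.array(v)/3.333+[270,130]) for k,v in t.items()]+[("side",k,(np.array(v)-[400,0])/3+[255,100]) for k,v in s.items()]
def f(q):
    d=pts(*q[3:]);return np.concatenate([proj(n,w(d[k],q[0]*100,q[1]*100,q[2]))-o for n,k,o in ob])
r=least_squares(f,[4.5,0,0,1.9,1.9,1.57],loss='soft_l1')
print(r.x.round(3));[print(o[0],o[1],e) for o,e in zip(ob,f(r.x).reshape(-1,2).round(1))]
E
```

```text
[ 4.795 -0.362 -0.117  1.751  1.792  1.584]
top Fl [-0.1  0.5]
top Fr [1.1 0.4]
top Dl [0.2 0.1]
top Dr [1.4 0.2]
top Lb [ 0.7 -1.3]
top Lf [0.5 0. ]
top Sb [ 0.8 -1.6]
top Sf [0.6 0.2]
side Fl [-2.  -0.6]
side Fr [-1.   1.1]
side fb [-0.1  2.7]
side bb [ 0.  -1.4]
side Dl [-0.4 -1.8]
side Dr [-0.1 -0.7]
side Lb [-0.1 -1.7]
side Lf [-1.3 -1. ]
side Sb [ 0.6 -1.5]
side Sf [-0.4 -1.1]
```

```bash
cat >> h.py <<'E'
X,Y,YAW=479.5,-36.2,-0.117
def goto(p,tipz=True,dy=None): # crate xyz of fingertip, tool down
    P=w(np.array(p)+[0,0,173.],X,Y,YAW); s=arm.read_state()
    Rt=R.from_euler('z',YAW)*R.from_matrix(np.array([[0,-1,0],[-1,0,0],[0,0,-1.]]))
    print("travel",tool(P).round(0),"dr",(R.from_quat(s["ee_rot"]).inv()*Rt).as_rotvec().round(3))
E
python3 -c "
from h import *
goto((-10,-135,300))"
```

```text
travel [483. 658. -68.] dr [ 1.0e-03 -1.0e-03  1.4e+00]
```

Request:
{"op": "move_arm", "data": {
  "fingers": [0,0,0,0,0,0,0,0,0,0],
  "travel": [
    [30,40,-60],
    [60,80,-68],
    [85,120,-68],
    [115,160,-68],
    [145,200,-68],
    [175,240,-68],
    [205,280,-68],
    [235,320,-68],
    [265,360,-68],
    [290,400,-68]
  ],
  "dr": [
    [0,0,0.14],
    [0,0,0.28],
    [0,0,0.42],
    [0,0,0.56],
    [0,0,0.7],
    [0,0,0.84],
    [0,0,0.98],
    [0,0,1.12],
    [0,0,1.26],
    [0,0,1.4]
  ]
}}

```text
clock: 1.1
position: [336.9, 147.5, 472.7]
ee_rot: [-0.663, 0.749, 0.0, 0.0]
contact_force: [1.7, 0.7, -0.4]
gripper_width: -0.6
grasp_force: 0.0
```

```bash
python3 -c "
from h import *
s=arm.read_state();print(s['joints'].round(2),s['position'].round())
goto((-10,-135,300))"
```

```text
[ 0.86 -0.13 -0.43 -0.   -1.27 -0.98] [337. 147. 473.]
travel [ 300. -155.   -0.] dr [-0.     0.    -0.005]
```

Request:
{"op": "move_arm", "data": {
  "fingers": [0,0,0,0,0,0,0,0,0,0],
  "travel": [
    [40,-20,0],
    [80,-41,0],
    [120,-62,0],
    [160,-83,0],
    [200,-103,0],
    [240,-124,0],
    [280,-145,0],
    [300,-155,40],
    [300,-155,90],
    [300,-155,140]
  ],
  "dr": [
    [0,0,0],
    [0,0,0],
    [0,0,0],
    [0,0,0],
    [0,0,0],
    [0,0,0],
    [0,0,0],
    [0,0,0],
    [0,0,0],
    [0,0,0]
  ]
}}

```text
clock: 2.1
position: [455.6, -167.5, 331.1]
ee_rot: [-0.664, 0.748, -0.0, 0.0]
contact_force: [0.4, 0.0, -0.8]
gripper_width: 0.2
grasp_force: 0.0
```

```bash
python3 -c "
from h import *
import cv2
s=arm.read_state();print(s['joints'].round(2),s['position'].round())
cv2.imwrite('pics/side1.png',arm.get_image('side')[60:300,200:440][:,:,::-1].repeat(2,0).repeat(2,1))
goto((-10,-135,145))"
```

```text
[-0.02  0.22 -0.43 -0.   -0.92 -0.1 ] [ 456. -167.  331.]
travel [ 2. -2.  4.] dr [ 0.018  0.002 -0.004]
```

View pics/side1.png

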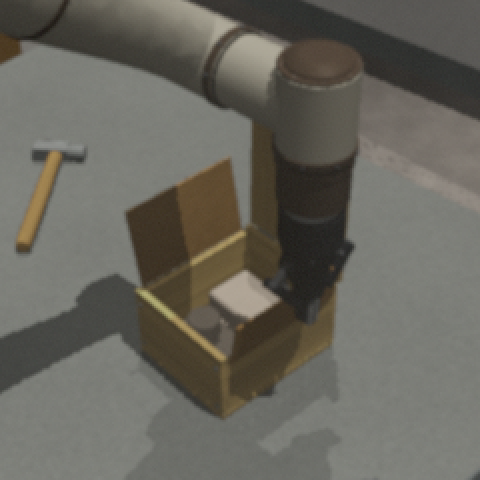

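The fingertips are just outside the short flap, at about (305,310), and everything else is clear. Next I sweep the flap inward and down.

Request:
{"op": "move_arm", "data": {
  "fingers": [0,0,0,0,0,0,0,0,0,0],
  "travel": [
    [-20,0,5],
    [-35,0,5],
    [-50,0,5],
    [-65,0,7],
    [-78,0,11],
    [-82,0,20],
    [-85,0,30],
    [-87,0,39],
    [-87,0,45],
    [-87,0,45]
  ],
  "dr": [
    [0,0,0],
    [0,0,0],
    [0,0,0],
    [0,0,0],
    [0,0,0],
    [0,0,0],
    [0,0,0],
    [0,0,0],
    [0,0,0],
    [0,0,0]
  ]
}}

```text
clock: 3.15
position: [465.7, -80.4, 286.4]
ee_rot: [-0.664, 0.747, 0.001, -0.001]
contact_force: [0.3, 0.3, -0.1]
gripper_width: 0.4
grasp_force: 0.0
```

```bash
python3 -c "
from h import *
s=arm.read_state();print(s['contact_force'].round(1),s['position'].round(1))
goto((-10,-48,103))"
```

```text
[ 0.3  0.3 -0.1] [465.7 -80.4 286.4]
travel [ 3.  1. 10.] dr [ 0.003 -0.001 -0.001]
```

Request:
{"op": "move_arm", "data": {
  "fingers": [0,0,0,0,0,0],
  "travel": [
    [0,0,5],
    [0,0,9],
    [0,0,11],
    [0,0,12],
    [0,0,13],
    [0,0,13]
  ],
  "dr": [
    [0,0,0],
    [0,0,0],
    [0,0,0],
    [0,0,0],
    [0,0,0],
    [0,0,0]
  ]
}}

```text
clock: 3.75
position: [466.2, -80.1, 277.2]
ee_rot: [-0.665, 0.747, -0.001, 0.0]
contact_force: [-5.9, 2.7, 17.5]
gripper_width: 0.1
grasp_force: 8.9
```

```bash
python3 -c "
from h import *
s=arm.read_state();print(s['contact_force'].round(1),s['position'].round(1))"
```

```text
[-5.9  2.7 17.5] [466.2 -80.1 277.2]
```

Request:
{"op": "move_arm", "data": {
  "fingers": [0,0,0,0,0,0,0,0,0,0],
  "travel": [
    [0,0,-45],
    [0,0,-90],
    [0,0,-135],
    [-25,0,-165],
    [-65,0,-170],
    [-110,0,-170],
    [-155,0,-170],
    [-195,0,-170],
    [-213,0,-145],
    [-213,0,-100]
  ],
  "dr": [
    [0,0,0],
    [0,0,0],
    [0,0,0],
    [0,0,0],
    [0,0,0],
    [0,0,0],
    [0,0,0],
    [0,0,0],
    [0,0,0],
    [0,0,0]
  ]
}}

```text
clock: 4.75
position: [492.0, 134.2, 376.7]
ee_rot: [-0.666, 0.746, -0.001, 0.004]
contact_force: [-0.3, 0.6, -0.1]
gripper_width: -0.4
grasp_force: 0.0
```

```bash
python3 -c "
from h import *
import cv2
cv2.imwrite('pics/side2.png',arm.get_image('side')[60:300,200:440][:,:,::-1].repeat(2,0).repeat(2,1))
goto((-10,150,190))"
```

```text
travel [18. -1.  4.] dr [ 0.011 -0.005 -0.   ]
```

View pics/side2.png

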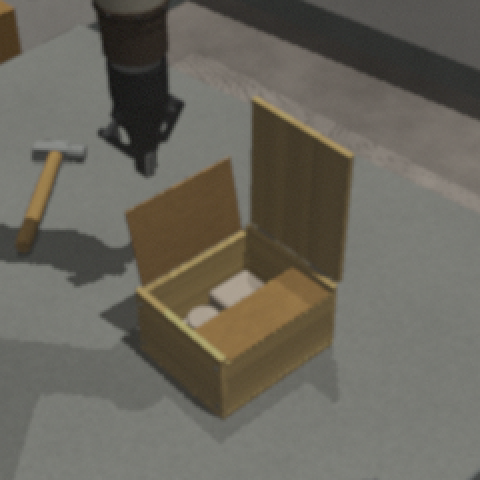

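The short flap lies flat and the arm is beyond the long flap. Next I sweep the long one.

Request:
{"op": "move_arm", "data": {
  "fingers": [0,0,0,0,0,0,0,0,0,0],
  "travel": [
    [25,0,4],
    [45,0,4],
    [65,0,4],
    [83,0,4],
    [97,0,6],
    [108,0,9],
    [119,0,15],
    [128,0,22],
    [138,0,33],
    [146,0,44]
  ],
  "dr": [
    [0,0,0],
    [0,0,0],
    [0,0,0],
    [0,0,0],
    [0,0,0],
    [0,0,0],
    [0,0,0],
    [0,0,0],
    [0,0,0],
    [0,0,0]
  ]
}}

```text
clock: 5.8
position: [473.7, -14.2, 329.6]
ee_rot: [-0.665, 0.747, 0.0, -0.0]
contact_force: [0.1, 0.5, -0.9]
gripper_width: 0.1
grasp_force: 0.1
```

```bash
python3 -c "
from h import *
s=arm.read_state();print(s['contact_force'].round(1),s['position'].round(1))
goto((-10,12,110))"
```

```text
[ 0.1  0.5 -0.9] [473.7 -14.2 329.6]
travel [ 9.  2. 47.] dr [ 0.001 -0.    -0.   ]
```

Request:
{"op": "move_arm", "data": {
  "fingers": [0,0,0,0,0,0,0,0,0],
  "travel": [
    [4,0,12],
    [7,0,22],
    [9,0,30],
    [9,0,37],
    [9,0,43],
    [9,0,46],
    [9,0,48],
    [9,0,49],
    [9,0,49]
  ],
  "dr": [
    [0,0,0],
    [0,0,0],
    [0,0,0],
    [0,0,0],
    [0,0,0],
    [0,0,0],
    [0,0,0],
    [0,0,0],
    [0,0,0]
  ]
}}

```text
clock: 6.7
position: [472.8, -22.3, 283.3]
ee_rot: [-0.665, 0.747, -0.0, 0.0]
contact_force: [-4.8, -0.1, 8.7]
gripper_width: -0.2
grasp_force: 4.8
```

```bash
python3 -c "
from h import *
s=arm.read_state();print(s['contact_force'].round(1),s['position'].round(1))"
```

```text
[-4.8 -0.1  8.7] [472.8 -22.3 283.3]
```

Request:
{"op": "move_arm", "data": {
  "fingers": [0,0,0,50,50,50,50,50,50,50],
  "travel": [
    [0,0,-30],
    [0,10,-75],
    [0,20,-120],
    [0,20,-165],
    [0,20,-210],
    [3,20,-250],
    [6,0,-270],
    [9,-40,-270],
    [12,-80,-270],
    [12,-115,-270]
  ],
  "dr": [
    [0,0,0],
    [0,0,0],
    [0,0,0],
    [0,0,0],
    [0,0,0],
    [0,0,0],
    [0,0,0],
    [0,0,0],
    [0,0,0],
    [0,0,0]
  ]
}}

```text
clock: 7.7
position: [587.0, -48.2, 552.0]
ee_rot: [-0.665, 0.747, -0.0, 0.001]
contact_force: [-0.0, 0.4, 0.0]
gripper_width: 50.2
grasp_force: 0.0
```

```bash
python3 -c "
from h import *
import cv2
a=arm.get_image('side')[20:260,240:440][:,:,::-1]
p=arm.camera_model('wrist');b=arm.get_image('wrist')[:,:,::-1]
c=np.zeros((480,800,3),np.uint8);c[:,:400]=a.repeat(2,0).repeat(2,1);c[:250,400:]=cv2.resize(b,(400,250))
cv2.imwrite('pics/m3.png',c)
s=arm.read_state();print(s['joints'].round(2),s['gripper_width'])
d=pts(0,0,1.584)
for k in('Dl','Dr'):print(proj('wrist',w(d[k],X,Y,YAW))*.625+[400,0])
goto((107,0,281))"
```

```text
[ 0.19  0.27  0.19 -0.   -1.5  -0.31] 49.860653969015296
[601.09045197 202.49218268]
[601.52100174  48.82851075]
travel [ 1.  3. 95.] dr [ 0.003 -0.001 -0.001]
```

View pics/m3.png

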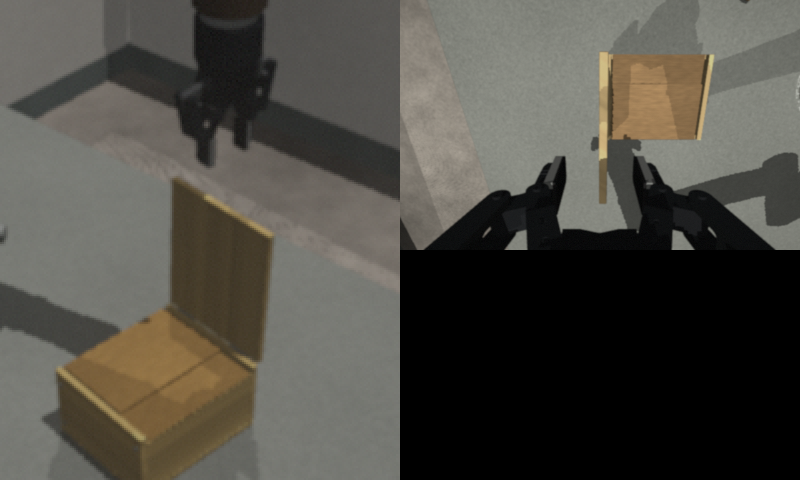

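Both flaps are flat. The lid edge sits between the open fingers: the wrist view shows it at column 603 (predicted 601), rows 52 to 203. Next I descend and grip.

Request:
{"op": "move_arm", "data": {
  "fingers": [50,50,50,50,6,6,6,6,6,6],
  "travel": [
    [1,2,30],
    [1,2,60],
    [1,2,85],
    [1,2,95],
    [1,2,95],
    [1,2,95],
    [1,2,95],
    [1,2,95],
    [1,2,95],
    [1,2,95]
  ],
  "dr": [
    [0,0,0],
    [0,0,0],
    [0,0,0],
    [0,0,0],
    [0,0,0],
    [0,0,0],
    [0,0,0],
    [0,0,0],
    [0,0,0],
    [0,0,0]
  ]
}}

```text
clock: 8.8
position: [583.6, -48.5, 458.9]
ee_rot: [-0.665, 0.747, -0.001, 0.001]
contact_force: [-1.1, 1.1, 5.7]
gripper_width: 8.3
grasp_force: 59.8
```

```bash
cat >> h.py <<'E'
def axes():
    s=arm.read_state();r=R.from_quat(s["ee_rot"]);Rc=R.from_euler('z',YAW).inv()
    p=Rc.apply(s["position"]-[X,Y,0]); z=Rc.apply(r.apply([0,0,1]));y=Rc.apply(r.apply([0,1,0]))
    # lid angle from tool axis; and from geometry (mid-board at grasp point)
    g=p+155*z; v=g-[100,0,112.5]; L=np.hypot(v[0],v[2])
    print("tcp crate",p.round(1),"tool-axis lid ang",np.arctan2(-z[2],z[0]).round(4),"geom",(np.arctan2(v[2],-v[0])-np.arcsin(4.5/L)).round(4),"r",L.round(1),"F",s["contact_force"].round(1),"T",s["wrist_torque"].round(2),s["gripper_width"].round(1),s["grasp_force"].round(0),s["clock"],s["joints"].round(2))
    return s
E
python3 - <<'E'
from h import *
s=axes()
r0=R.from_quat(s["ee_rot"]);Rc=R.from_euler('z',YAW);H=w((100,0,112.5),X,Y,YAW)
yax=Rc.apply([0,1,0])
for a in np.linspace(0,-(1.584-1.047),11)[1:]:
    q=R.from_rotvec(a*yax);P=H+q.apply(s["position"]-H)
    print(round(a,3),r0.inv().apply(P-s["position"]).round(1).tolist(),(r0.inv()*q*r0).as_rotvec().round(3).tolist())
E
```

```text
Traceback (most recent call last):
  File "h.py", line 27, in axes
    print("tcp crate",p.round(1),"tool-axis lid ang",np.arctan2(-z[2],z[0]).round(4),"geom",(np.arctan2(v[2],-v[0])-np.arcsin(4.5/L)).round(4),"r",L.round(1),"F",s["contact_force"].round(1),"T",s["wrist_torque"].round(2),s["gripper_width"].round(1),s["grasp_force"].round(0),s["clock"],s["joints"].round(2))
                                                                                                                                                                                                                             ^^^^^^^^^^^^^^^^^^^^^^^^
AttributeError: 'float' object has no attribute 'round'
```

```bash
sed -i 's/s\["gripper_width"\].round(1),s\["grasp_force"\].round(0)/s["gripper_width"],s["grasp_force"]/' h.py
python3 - <<'E'
from h import *
s=axes()
r0=R.from_quat(s["ee_rot"]);Rc=R.from_euler('z',YAW);H=w((100,0,112.5),X,Y,YAW)
yax=Rc.apply([0,1,0])
for a in np.linspace(0,-(1.58-1.047),11)[1:]:
    q=R.from_rotvec(a*yax);P=H+q.apply(s["position"]-H)
    print(round(a,3),r0.inv().apply(P-s["position"]).round(1).tolist(),(r0.inv()*q*r0).as_rotvec().round(3).tolist())
E
```

```text
tcp crate [ 1.048e+02 -1.000e-01  4.589e+02] tool-axis lid ang 1.5675 geom 1.575 r 191.4 F [-1.1  1.1  5.7] T [ 0.44  0.59 -0.15] 8.334404726458077 59.84836757183075 8.8 [ 0.19  0.28 -0.    0.   -1.28 -0.31]
-0.053 [-0.0, 18.5, 0.2] [0.053, 0.0, -0.0]
-0.107 [-0.0, 36.9, 1.3] [0.107, 0.0, -0.0]
-0.16 [-0.0, 55.2, 3.5] [0.16, 0.0, -0.0]
-0.213 [-0.0, 73.4, 6.6] [0.213, 0.0, -0.0]
-0.267 [-0.0, 91.4, 10.7] [0.266, 0.0, -0.0]
-0.32 [-0.0, 109.2, 15.7] [0.32, 0.0, -0.0]
-0.373 [-0.0, 126.7, 21.7] [0.373, 0.0, -0.0]
-0.426 [-0.0, 143.8, 28.6] [0.426, 0.0, -0.0]
-0.48 [-0.0, 160.5, 36.4] [0.48, 0.0, -0.0]
-0.533 [-0.0, 176.8, 45.0] [0.533, 0.0, -0.0]
```

Request:
{"op": "move_arm", "data": {
  "fingers": [6,6,6,6,6,6,6,6,6,6],
  "travel": [
    [0,9.2,0],
    [0,18.5,0.2],
    [0,27.7,0.7],
    [0,36.9,1.3],
    [0,46,2.3],
    [0,55.2,3.5],
    [0,64.3,5],
    [0,73.4,6.6],
    [0,82.4,8.5],
    [0,91.4,10.7]
  ],
  "dr": [
    [0.027,0,0],
    [0.053,0,0],
    [0.08,0,0],
    [0.107,0,0],
    [0.133,0,0],
    [0.16,0,0],
    [0.187,0,0],
    [0.213,0,0],
    [0.24,0,0],
    [0.266,0,0]
  ]
}}

```text
clock: 9.8
position: [492.5, -37.8, 447.7]
ee_rot: [-0.659, 0.74, -0.1, 0.09]
contact_force: [-1.9, 2.1, 4.8]
gripper_width: 7.8
grasp_force: 59.8
```

```bash
cat >> h.py <<'E'
def plan(total,n=5):
    s=axes();r0=R.from_quat(s["ee_rot"]);Rc=R.from_euler('z',YAW);H=w((100,0,112.5),X,Y,YAW);yax=Rc.apply([0,1,0])
    for a in np.linspace(0,total,n+1)[1:]:
        q=R.from_rotvec(a*yax);P=H+q.apply(s["position"]-H)
        print(round(a,3),r0.inv().apply(P-s["position"]).round(1).tolist(),(r0.inv()*q*r0).as_rotvec().round(3).tolist())
E
python3 -c "
from h import *
plan(-.254)"
```

```text
tcp crate [ 13.1  -0.  447.7] tool-axis lid ang 1.3004 geom 1.3071 r 191.3 F [-1.9  2.1  4.8] T [ 0.34  0.83 -0.09] 7.827361952163037 59.79242205619812 9.8 [ 0.28  0.07 -0.36  0.13 -0.89 -0.46]
-0.051 [0.0, 17.6, 0.2] [0.051, -0.0, -0.0]
-0.102 [0.0, 35.1, 1.2] [0.102, -0.0, -0.0]
-0.152 [0.0, 52.6, 3.1] [0.152, -0.0, -0.0]
-0.203 [0.0, 70.0, 6.0] [0.203, -0.0, -0.0]
-0.254 [0.0, 87.2, 9.7] [0.254, -0.0, -0.0]
```

Request:
{"op": "move_arm", "data": {
  "fingers": [6,6,6,6,6,6,6,6,6,6],
  "travel": [
    [0,8.8,0],
    [0,17.6,0.2],
    [0,26.4,0.6],
    [0,35.1,1.2],
    [0,43.9,2.1],
    [0,52.6,3.1],
    [0,61.3,4.5],
    [0,70,6],
    [0,78.6,7.8],
    [0,87.2,9.7]
  ],
  "dr": [
    [0.025,0,0],
    [0.051,0,0],
    [0.076,0,0],
    [0.102,0,0],
    [0.127,0,0],
    [0.152,0,0],
    [0.178,0,0],
    [0.203,0,0],
    [0.229,0,0],
    [0.254,0,0]
  ]
}}

```text
clock: 10.8
position: [411.5, -28.1, 414.9]
ee_rot: [-0.642, 0.722, -0.193, 0.173]
contact_force: [-3.0, -2.1, 4.1]
gripper_width: 8.2
grasp_force: 59.7
```

Run:
```python
from h import *
import cv2
axes()
a=arm.get_image('side')[60:300,220:420][:,:,::-1]
t=arm.get_image('top')[110:260,260:400][:,:,::-1]
axes()
c=np.zeros((600,800,3),np.uint8);c[:480,:400]=a.repeat(2,0).repeat(2,1);c[:428,400:]=cv2.resize(t,(400,428))
cv2.imwrite('pics/m4.png',c)
for A in(1.0,1.047,1.1):
    d=pts(0,0,A);print(A,[((proj('side',w(d[k],X,Y,YAW))-[220,60])*2).round() for k in('Dl','Dr')],[((proj('top',w(d[k],X,Y,YAW))-[260,110])*2.857+[400,0]).round() for k in('Dl','Dr')])
```

```text
tcp crate [-6.850e+01  1.000e-01  4.149e+02] tool-axis lid ang 1.047 geom 1.0514 r 191.2 F [-3.  -2.1  4.1] T [-0.33  1.13 -0.4 ] 8.209900120387896 59.70457971096039 10.8 [ 0.35 -0.1  -0.77  0.51 -0.48 -0.87]
tcp crate [-6.900e+01 -1.000e-01  4.146e+02] tool-axis lid ang 1.047 geom 1.0486 r 191.2 F [-1.3  2.   3. ] T [0.46 0.8  0.05] 7.872482275144837 59.5553719997406 10.9 [ 0.35 -0.1  -0.77  0.51 -0.48 -0.87]
1.0 [array([146., 151.]), array([242., 216.])] [array([514., 229.]), array([715., 252.])]
1.047 [array([151., 145.]), array([247., 209.])] [array([515., 218.]), array([716., 241.])]
1.1 [array([157., 139.]), array([253., 203.])] [array([516., 206.]), array([718., 229.])]
```

View pics/m4.png

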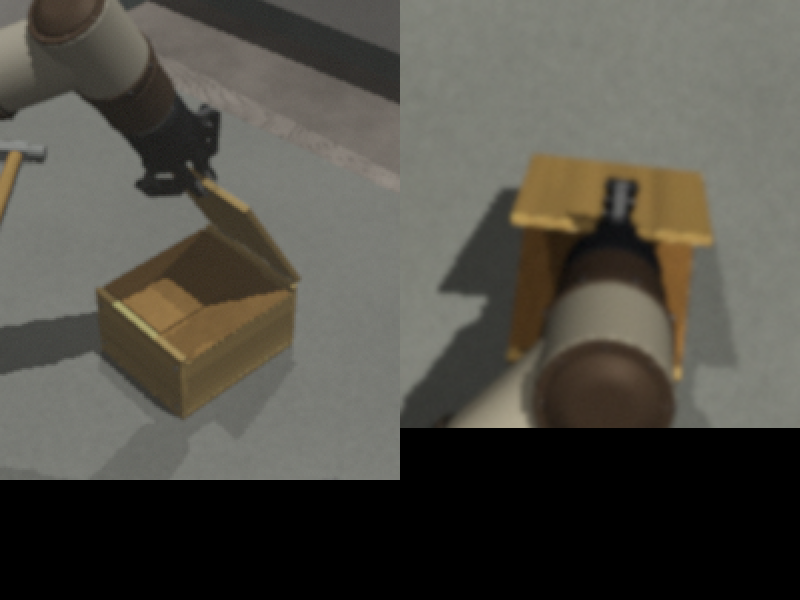

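The lid edge, with top-view corners at (515,221) and (712,240), matches the 60° prediction. The dark patches on the flaps look like shadow, so I'll check them close up.

Run:
```python
from h import *
import cv2
a=arm.get_image('side')[165:275,260:375][:,:,::-1].astype(float)
a=np.clip((a/255)**.6*255,0,255).astype(np.uint8)
a=cv2.resize(a,(460,440),interpolation=cv2.INTER_CUBIC)
b=cv2.resize(arm.get_image('wrist')[:,:,::-1],(320,200))
c=np.zeros((440,780,3),np.uint8);c[:,:460]=a;c[:200,460:]=b
cv2.imwrite('pics/m5.png',c)
axes()
```

```text
tcp crate [-68.1   0.  415.1] tool-axis lid ang 1.0479 geom 1.0529 r 191.2 F [-4.1  1.6  7. ] T [0.51 1.24 0.18] 7.918082429006128 60.19915223121643 11.0 [ 0.35 -0.1  -0.77  0.5  -0.48 -0.87]
```

View pics/m5.png

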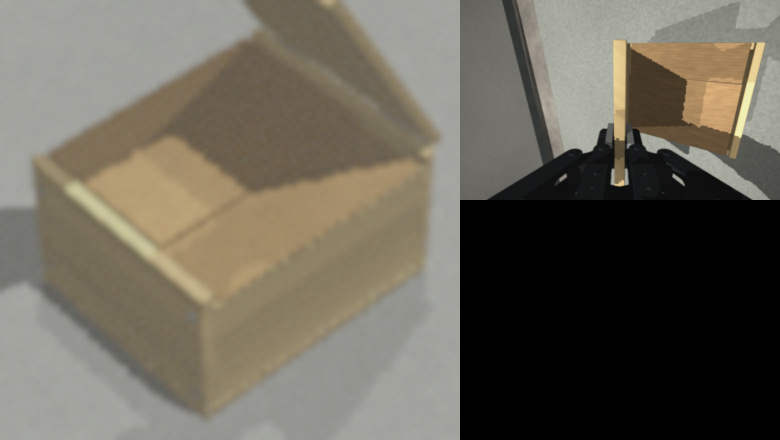

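The flaps are flat, with the seam running from (165,245) to (250,190), and the dark areas are shadows. The lid is held at 60°, so I'm handing in.

```bash
python3 -c "
from bench import arm
print(arm.job_done())"
```

```text
the job is handed in; nothing more can be done
None
```

The short flap is folded flat with the long flap over it, and the arm is still holding the lid at 60° (measured 1.048–1.053 rad against the wanted 1.047). I handed the job in at about 11 s, and nothing else on the bench was touched.

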